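# Silence the contamination monitor and hold its recessed reset

### The arm

A 7-joint arm with a two-finger parallel gripper is mounted at the origin on the work surface. World frame = base frame: x ahead of the robot, y to its left, z up, the work surface at z = 0. Lengths are in mm, angles in rad, forces in N, time in s.
With the tool pointing down it reaches from about 400 to 875 mm from the base axis. Payload 4.4 kg.
Tool frame: the origin (TCP) lies at the very end of the fingers, on their centre line; the grasp point (between the pads) lies 19 mm behind it; z points along the fingers, y is the line along which they close (so a half turn about z gives the same grasp; the last joint's range is limited). The gripper opens to 85 mm and grips with 20 to 120 N. Pads are 22 mm wide; open, the fingers measure 114 mm over their backs; the gripper's body (76 mm by 85 mm) begins 54 mm behind the grasp point. The pads swing forward as they close: fully open they stand 13 mm farther back than shut.
Start: joints at [1.13, 0.628, 0.038, 1.517, -0.027, 0.996, -0.02], TCP at [237.984, -604.881, 231.313] pointing down, gripper open.
Joint ranges: [-3.06, 3.06], [-0.37, 2.12], [-1.25, 1.32], [0.18, 2.47], [-1.1, 4.24], [0.23, 1.98], [-2.94, 2.94]. Speed limits (rad/s): [2.57, 2.57, 3.14, 3.14, 3.14, 3.14, 3.14].

### API

Orientations are given as [roll, pitch, yaw] about the fixed x, y, z axes, in that order (R = Rz(yaw) Ry(pitch) Rx(roll)).
In Python, from cell import read_state, get_image, camera_params, finish_job gives the robot as it stands.
- The arm moves only by the tool arm_command, never from a script. Its argument "deltas" is a list of rows, each an object of numbers: "dx", "dy", "dz": the shift along the world's x, y, z in m; "yaw": the turn about the world's z in degrees; "jaw": the opening, from 0 (shut) to 1 (fully open). A call has 1 to 20 rows; each row is the pose to reach, as a shift and turn from the pose commanded when the call began; what a row does not reach only later rows make up. A row lasts 1/10 s, in which the tool goes at most 50 mm and 8.59 degrees, less where a joint would pass 70% of its speed; a pose out of reach is approached as far as the arm can. A call with a gripper value outside its range is refused whole. The fingers move at their own pace and stop on an object; the grip force is fixed at half the most. Time passes only in rows, so rows that repeat a pose let the fingers close. It gives the time, the measured TCP pose, the force, the opening and the grip force at its end, in the units of the state.
- read_state(): the state, without advancing time (a new reading comes with each control period).
- get_image(name): name is "scene" or "top" or "wrist"; returns (picture, depth): 384x512x3 uint8, red, green, blue; 384x512 float32, mm along the optical axis (not along the pixel's ray), 0 where there is no reading.
- camera_params(name): a dict with "camera_matrix" (3x3 intrinsics, pixels), "k1" (the pictures are not rectified: a ray, as slopes to the right and down, at radius r is drawn at 1 + k1 r^2 times it, then the intrinsics apply), "extrinsics" (4x4, takes a point from camera to world coordinates). Camera axes: x right, y down, z forward; pixel columns grow to the right and rows downward; lengths in mm; the calibration is good to about 2 mm. A picture is of the moment at which its call begins: read the wrist's pose just before it. camera_params takes no time and is no camera call; for the wrist camera it gives the pose at the moment of the call.
- finish_job(): hands the job in; it is judged then, once.
The state is a dict: "clock": time; "qpos": joint angles; "qd": joint speeds; "tau": joint torques, N m; "eef_pos": TCP position; "tool_rot": TCP orientation; "force": force on the tool from outside, world axes, zero at the start; "torque": the same for the moment, N m; "width": finger opening in mm; "gripper_force": force on a finger pad.
Only numpy, scipy, OpenCV 4.12 (cv2) and the standard library are available. Lean on these libraries where they do the work, as an engineer would, in place of code of your own. Each camera call takes 0.05 s, during which the arm holds its last target. There are 200 camera calls.

### The job

The monitor is due for its alarm reset, which sounds the loudspeaker: first turn the black volume knob anticlockwise (seen from above) all the way to its end stop, and leave it there. Then take the blue-handled stylus out of its grey stand, put its steel tip through the red-ringed hole in the monitor's top panel and push the recessed red button fully down. Finish while still gripping the stylus and holding the button down, and leave the jar, the metal source and the blue carton where they are.

Things in the scene. Friction and masses are not known exactly. Their poses are not given: they have to be found in the camera images.
- monitor: Contamination monitor, a tan instrument fixed to the table: box 200 (x) x 280 (y) x 70 mm high, flat top panel, a bar handle on each y side (22 mm out, 45 mm up). Origin: centre of its underside; z up, x away from its socketed front. On the panel: dial meter and grille (under 5 mm high), knob at (-30, 70), hole at (-35, -80) mm. Position and yaw vary.
- volume_knob (a joint): Angle of the volume knob in rad: 0 = fully anticlockwise seen from above (off, hard end stop), growing clockwise to 2.8. Starts between 0.8 and 2.4, turns with light friction (0.03 N m) and stays where it is left. Turning it anticlockwise is a positive turn about world z.
- volume_knob_grip (a point): Point on the knob's vertical axis at the height to grip it, 37 mm above the panel. The knob is a black upright bar 42 mm long, 14 mm thick, 32 mm tall, on a 44 mm disc; its top is 44 mm above the panel. x of this frame lies along the bar (turning with it), y across its thickness, z up; a white line marks the bar's -x end.
- aperture (a point): Centre of the mouth of the round hole in the top panel, level with the panel, marked with a red ring (27 mm across). The hole is 15 mm in diameter, widened to 19 mm at its mouth by a 2 mm chamfer, vertical, closed at 34 mm depth. The red button (12 mm in diameter, centred in it) has its top 20 mm below the panel. z up.
- reset_button (a joint): Travel of the recessed red button in m: 0 = out, 0.005 = fully down on its stop. A spring pushes it back: about 1.2 N to start it, 4 N fully down; it does not latch.
- stand: Grey stylus stand, a block 70 x 70 x 60 mm high, fixed to the table, with a vertical hole 10 mm in diameter and 56 mm deep in the middle of its top. Origin: centre of its underside, z up. Its place (among three with the jar and the metal source) and yaw vary.
- stylus: Stylus upright in the stand, 114 mm long, 35 to 70 g: a square blue handle 14 x 14 x 64 mm with a yellow band at the top, below it a steel rod 6 mm in diameter, 50 mm long. Origin: on its axis at the handle's lower end, which rests on the stand's top (60 mm up); z up along the handle, x and y square to its faces. It draws straight up out of the stand.
- stylus_grip (a point): Point on the stylus axis to grip, 40 mm above the handle's lower end (so 90 mm above the tip); axes as the stylus.
- stylus_tip (a point): Lower end of the steel rod, on the stylus axis.
- jar: Bystander: loose amber jar, 52 mm in diameter, 75 mm high. Origin: centre of its underside.
- source: Bystander: loose aluminium check source, flange 60 mm in diameter and 12 mm high with a 36 mm stem, 40 mm high in all. Origin: centre of its underside.
- carton: Bystander: loose blue carton 110 x 90 x 65 mm high, to the left of the monitor. Origin: centre of its underside.

How it is judged (in metres and radians):
On the way, in this order (a step that is already met when the one before it is completed fails the run):
1. the volume knob is at its anticlockwise end stop (value of joint volume_knob below 0.09 rad), for 0.2 s.
2. the stylus, held in the gripper, holds the recessed button down through the hole (value of joint volume_knob below 0.09 rad and value of joint reset_button above 0.004 m and z of stylus_tip in the frame of monitor below 0.052 m and horizontal distance between stylus_tip and aperture below 0.009 m and contact force between the fingers and stylus above 1 N), for 0.3 s.
At the end, for the whole second after the job is handed in: Knob within 0.09 rad of its anticlockwise stop; stylus in the fingers, its tip in the hole (within 9 mm of its axis, 18 mm or more below the panel), keeping the button at least 4 mm down of 5 mm; jar, source and carton upright, within 25 mm of where they were (all of step 2 and distance of each of jar, source, carton from where it was at the start of the episode below 0.025 m and angle between each of jar, source, carton's own z axis and vertical below 0.5 rad); the arm keeps its last pose, push and grip.
It fails at once if the jar is shoved (over 25 mm) or tipped over (distance of jar from where it was at the start of the episode above 0.025 m or angle between jar's own z axis and vertical above 0.5 rad).
It fails at once if the metal source is shoved (over 25 mm) or tipped over (distance of source from where it was at the start of the episode above 0.025 m or angle between source's own z axis and vertical above 0.5 rad).
It fails at once if the carton is shoved (over 25 mm) or tipped over (distance of carton from where it was at the start of the episode above 0.025 m or angle between carton's own z axis and vertical above 0.5 rad).
It fails at once if the reset is pressed while the volume is still up (value of joint reset_button above 0.002 m and value of joint volume_knob above 0.25 rad).
It also fails if it takes over 61 s, if anything falls off the work surface, if the arm or the gripper's body presses on something with over 40 N, if the wrist force passes 120 N, or if a joint passes its speed limit or range.

## Working session

There is one attempt and no reset: what is moved stays moved. The work goes in short steps, Python scripts to look and compute and a tool call to move; the robot and the scene stay as the last step left them, time stands still between calls to the robot, and variables do not carry over. Pictures are saved under pics/ and viewed, at most 10 in all, crops included, and the job is handed in when it is done.

Besides the shell and the picture viewer there is one more tool, called after "Emit:" by a JSON object that holds its "method" and its "body", one argument or row to a line. arm_command: Moves the arm, as the interface text tells. Its arguments: {"type":"object","properties":{"deltas":{"type":"array"}},"required":["deltas"]}

```bash
mkdir -p pics
cat > h.py <<'E'
import numpy as np, cv2
from cell import read_state, get_image, camera_params, finish_job
def grab(n):
    P=camera_params(n); im,d=get_image(n); return im,d,P
def cloud(d,P):
    K=np.array(P["camera_matrix"],float);E=np.array(P["extrinsics"],float)
    h,w=d.shape; u,v=np.meshgrid(np.arange(w),np.arange(h))
    p=cv2.undistortPoints(np.stack([u,v],-1).reshape(-1,1,2).astype(np.float64),K,np.array([P["k1"],0,0,0.])).reshape(h,w,2)
    c=np.dstack([p[...,0]*d,p[...,1]*d,d])
    return c@E[:3,:3].T+E[:3,3]
def ray(px,P,z):
    K=np.array(P["camera_matrix"],float);E=np.array(P["extrinsics"],float)
    px=np.array(px,float).reshape(-1,1,2)
    p=cv2.undistortPoints(px,K,np.array([P["k1"],0,0,0.])).reshape(-1,2)
    r=np.c_[p,np.ones(len(p))]@E[:3,:3].T; o=E[:3,3]
    return o+r*((z-o[2])/r[:,2])[:,None]
def save(n,im): cv2.imwrite("pics/"+n+".png",im[...,::-1])
E
python3 - <<'E'
from h import *
import pickle
s=read_state();print(s["clock"],s["eef_pos"],s["tool_rot"],s["width"])
o={}
for n in("top","scene"):
    im,d,P=grab(n);o[n]=(im,d,P);print(n,P["k1"],np.round(P["extrinsics"],3).tolist())
pickle.dump(o,open("o.pkl","wb"))
save("a",np.hstack([cv2.resize(o["top"][0],None,fx=1,fy=1)]))
save("b",o["scene"][0])
E
```

```text
0.0 [ 237.74289869 -604.3173305   230.41203033] [-3.13974989e+00  6.31341302e-05  3.74767670e-01] 85.57542542012925
top -0.046321325683723304 [[-0.015, -0.977, 0.213, 278.815], [-1.0, 0.015, 0.001, 17.404], [-0.004, -0.213, -0.977, 1233.63], [0.0, 0.0, 0.0, 1.0]]
scene -0.009520366381205113 [[0.883, 0.332, -0.331, 912.419], [0.468, -0.649, 0.599, -698.652], [-0.016, -0.684, -0.729, 975.366], [0.0, 0.0, 0.0, 1.0]]
```

View pics/a.png

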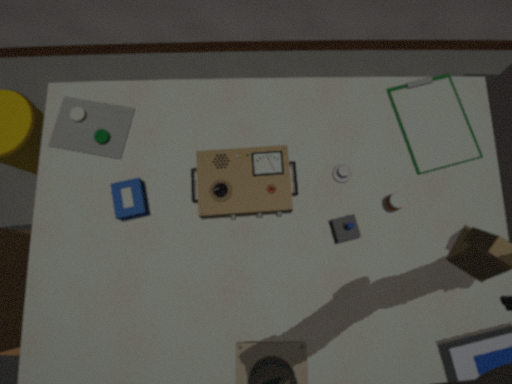

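View pics/b.png

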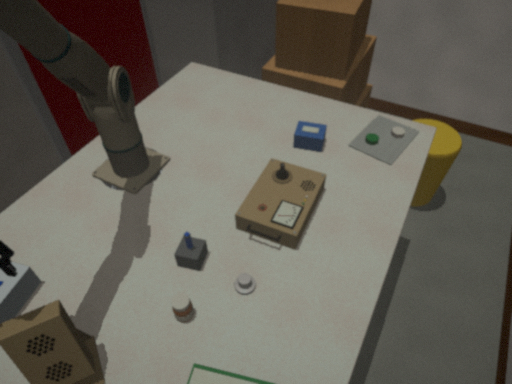

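The top view shows the knob at (220,190), the red ring at (271,189), the stand at (345,228) with the stylus on it, the source at (341,173), the jar at (393,203) and the carton at (130,199). The scene view agrees.

Run:
```python
from h import *
import pickle
o=pickle.load(open("o.pkl","rb"))
for n in o:
    im,d,P=o[n];C=cloud(d,P);hsv=cv2.cvtColor(im,cv2.COLOR_RGB2HSV)
    def comp(m,box,amin=4):
        M=np.zeros(m.shape,np.uint8);x0,y0,x1,y1=box;M[y0:y1,x0:x1]=m[y0:y1,x0:x1]
        k,l,s,c=cv2.connectedComponentsWithStats(M)
        i=1+np.argmax(s[1:,4]);return l==i,c[i],s[i]
    H,S,V=hsv[...,0],hsv[...,1],hsv[...,2]
    tan=(H>8)&(H<25)&(S>70)&(V>60)
    box=dict(top=(185,135,305,230),scene=(225,155,335,255))[n]
    m,c,s=comp(tan&(C[...,2]>50)&(C[...,2]<90),box)
    mm=cv2.morphologyEx(m.astype(np.uint8),cv2.MORPH_CLOSE,np.ones((15,15)))
    cn=max(cv2.findContours(mm,cv2.RETR_EXTERNAL,2)[0],key=cv2.contourArea)
    pts=ray(cn[:,0],P,70)[:,:2].astype(np.float32);r=cv2.minAreaRect(pts)
    print(n,"panel z",np.median(C[m][:,2]),"rect",r)
    red=((H<8)|(H>172))&(S>110)
    m,c,s=comp(red,box);print("red",c,s,ray(c,P,70))
    blk=(V<45)
    m,c,s=comp(blk,box);print("blk",c,s,ray(c,P,90),np.percentile(C[m][:,2],[10,50,90]))
    blue=(H>100)&(H<130)&(S>110)
    box=dict(top=(325,205,365,250),scene=(165,220,215,275))[n]
    m,c,s=comp(blue,box);print("stylus",c,s,C[m].mean(0),ray(c,P,110 if n=="scene" else 115))
    x0,y0,x1,y1=box;q=C[y0:y1,x0:x1].reshape(-1,3);g=q[(abs(q[:,2]-60)<6)]
    print("stand top",g.mean(0),len(g),cv2.minAreaRect(g[:,:2].astype(np.float32)), q[:,2].max())
    for nm,b in dict(top=dict(jar=(378,190,408,215),src=(328,160,355,186),car=(105,172,155,224)),scene=dict(jar=(165,290,200,325),src=(230,268,262,300),car=(288,115,332,155)))[n].items():
        q=C[b[1]:b[3],b[0]:b[2]].reshape(-1,3);q=q[q[:,2]>8];print(nm,q.mean(0),q.min(0),q.max(0))
im=o["top"][0];save("c",np.hstack([cv2.resize(im[140:225,190:300],None,fx=4.5,fy=4.5,interpolation=2),cv2.resize(im[205:250,325:365],(300,382),interpolation=2)])[:600,:800])
```

```text
top panel z 70.13992652837464 rect ((575.439453125, 74.26136016845703), (200.92391967773438, 279.09454345703125), 3.0573110580444336)
red [270.53846154 189.84615385] [269 188   4   4  13] [[542.80620685  -5.40347974  70.        ]]
blk [220.34074074 189.63703704] [214 183  13  14 135] [[541.21637701 142.10639476  90.        ]] [ 83.22169611  95.10463197 115.65077231]
stylus [349.11111111 225.63888889] [345 223   9   7  36] [ 421.67584926 -216.67314592  145.78961504] [[ 425.87632729 -223.6805159   115.        ]]
stand top [ 425.62405063 -225.10935742   59.85742106] 509 ((426.5511474609375, -226.52503967285156), (70.12008666992188, 71.26326751708984), 13.227487564086914) 1233.6298464541076
jar [ 496.5219876  -365.08566757   85.19031467] [ 278.81529732 -400.32946784    8.39297248] [ 529.39257033   17.40372875 1233.62984645]
src [ 601.84456318 -228.05264565   33.80756806] [ 278.81529732 -262.135921      8.38525947] [ 636.14420382   17.40372875 1233.62984645]
car [521.27902717 415.82623186  67.21906649] [278.81529732  17.40372875   8.29545187] [ 589.33998436  479.81519099 1233.62984645]
scene panel z 68.96563903626213 rect ((580.6844482421875, 65.09675598144531), (201.78823852539062, 288.0909423828125), 3.300947666168213)Traceback (most recent call last):
  File "<stdin>", line 19, in <module>
  File "<stdin>", line 9, in comp
    return _wrapfunc(a, 'argmax', axis=axis, out=out, **kwds)
    return bound(*args, **kwds)
ValueError: attempt to get argmax of an empty sequence
```

Run:
```python
from h import *
import pickle
o=pickle.load(open("o.pkl","rb"))
P=camera_params("wrist");s=read_state()
E=np.array(P["extrinsics"]);print(np.round(E,3),P["camera_matrix"],P["k1"],s["eef_pos"])
im=o["top"][0];save("c",np.hstack([cv2.resize(im[140:225,190:300],None,fx=4.5,fy=4.5,interpolation=2),cv2.resize(im[205:250,325:365],(300,382),interpolation=2)])[:600,:800])
```

```text
[[ 3.66000e-01 -8.93000e-01 -2.62000e-01  3.04076e+02]
 [-9.31000e-01 -3.52000e-01 -1.01000e-01 -5.79484e+02]
 [-2.00000e-03  2.80000e-01 -9.60000e-01  3.71742e+02]
 [ 0.00000e+00  0.00000e+00  0.00000e+00  1.00000e+00]] [[306.27745352   0.         263.56056188]
 [  0.         306.27745352 191.22092846]
 [  0.           0.           1.        ]] -0.07988749580412816 [ 237.79723823 -604.35506962  230.491908  ]
```

View pics/c.png

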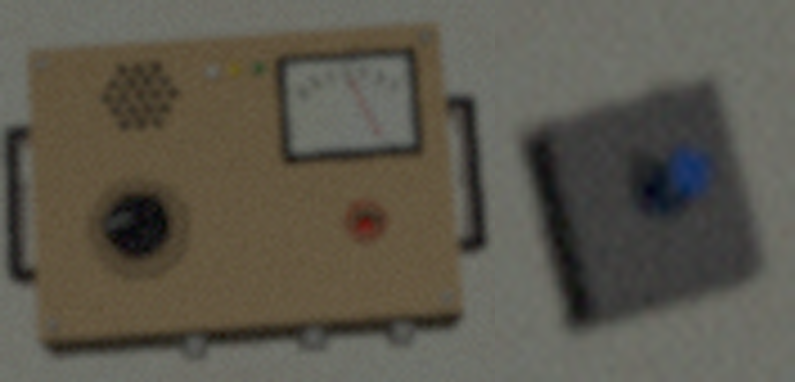

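The crop shows the knob at the left with its white mark towards image left (+y), the hole with its red button, and the stylus upright in the stand. Next I'll take close views with the wrist camera.

Emit:
{"method": "arm_command", "body": {
  "deltas": [
    {"dx": 0.02, "dy": 0.04, "dz": 0.02, "yaw": -4, "jaw": 1},
    {"dx": 0.04, "dy": 0.08, "dz": 0.02, "yaw": -8, "jaw": 1},
    {"dx": 0.06, "dy": 0.12, "dz": 0.02, "yaw": -8, "jaw": 1},
    {"dx": 0.08, "dy": 0.16, "dz": 0.02, "yaw": -8, "jaw": 1},
    {"dx": 0.1, "dy": 0.2, "dz": 0.02, "yaw": -8, "jaw": 1},
    {"dx": 0.12, "dy": 0.24, "dz": 0.02, "yaw": -8, "jaw": 1},
    {"dx": 0.14, "dy": 0.28, "dz": 0.02, "yaw": -8, "jaw": 1},
    {"dx": 0.16, "dy": 0.32, "dz": 0.02, "yaw": -8, "jaw": 1},
    {"dx": 0.175, "dy": 0.35, "dz": 0.02, "yaw": -8, "jaw": 1},
    {"dx": 0.188, "dy": 0.378, "dz": 0.02, "yaw": -8, "jaw": 1},
    {"dx": 0.188, "dy": 0.378, "dz": 0.02, "yaw": -8, "jaw": 1},
    {"dx": 0.188, "dy": 0.378, "dz": 0.02, "yaw": -8, "jaw": 1},
    {"dx": 0.188, "dy": 0.378, "dz": 0.02, "yaw": -8, "jaw": 1}
  ]
}}

```text
clock: 1.4
eef_pos: [425.3, -227.9, 251.2]
tool_rot: [3.141, 0.001, 0.234]
force: [-0.1, -0.5, 0.7]
width: 85.4
gripper_force: 0.0
```

Run:
```python
from h import *
import pickle
s=read_state();im,d,P=grab("wrist");pickle.dump((im,d,P,s),open("w1.pkl","wb"));save("d",im);print(s["eef_pos"],s["tool_rot"],s["clock"])
```

```text
[ 425.33434762 -227.91963059  251.17967324] [3.14122267e+00 7.40622046e-04 2.33608184e-01] 1.4
```

View pics/d.png

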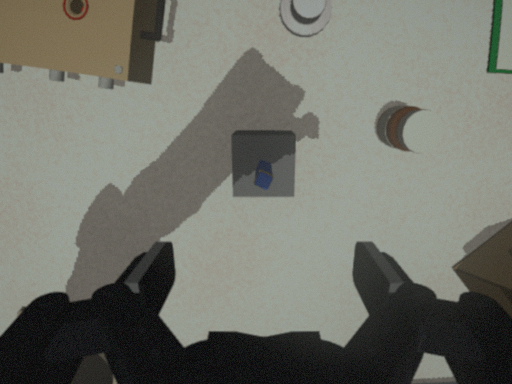

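The stand sits square in the view at (232–295, 130–196). The stylus is at (264,175) with a slightly different yaw, and the hole ring is at (76,5).

Run:
```python
from h import *
import pickle
im,d,P,s=pickle.load(open("w1.pkl","rb"));C=cloud(d,P)
sub=C[120:205,222:305];z=sub[...,2]
g=sub[abs(z-60)<3].astype(np.float32);print("stand",cv2.minAreaRect(g[:,:2].copy()),g[:,2].mean(),len(g))
m=((z>66)&(z<140));q=sub[m];print(len(q),np.percentile(q[:,2],[0,5,25,50,75,95,100]))
t=q[q[:,2]>119];print("top",len(t),t.mean(0),cv2.minAreaRect(t[:,:2].astype(np.float32)))
hs=cv2.cvtColor(im,cv2.COLOR_RGB2HSV)
mk=(m&(z>119)).astype(np.uint8);M=np.zeros(d.shape,np.uint8);M[120:205,222:305]=mk
cn=max(cv2.findContours(M,cv2.RETR_EXTERNAL,2)[0],key=cv2.contourArea);print(cn[:,0].min(0),cn[:,0].max(0));r=ray(cn[:,0],P,124)[:,:2].astype(np.float32);print(cv2.minAreaRect(r))
for zz in (70,80,90,100,110,120):
    k=q[abs(q[:,2]-zz)<5];print(zz,len(k),k.mean(0) if len(k) else 0)
save("e",cv2.resize(im[120:205,222:305],(581,595),interpolation=2))
```

```text
stand ((427.3127136230469, -227.78765869140625), (69.57810974121094, 70.10311126708984), 13.401177406311035) 58.756226 3458
410 [ 66.42166746  74.26296129 100.19214239 121.2592823  122.5972067
 123.54954036 125.06065431]
top 231 [ 427.73657125 -227.68980225  122.36181963] ((427.1726989746094, -227.82437133789062), (14.108855247497559, 14.094771385192871), 81.08484649658203)
[254 171] [272 189]
((428.21533203125, -227.38882446289062), (14.162833213806152, 14.248784065246582), 77.85157012939453)
70 23 [ 432.63085958 -226.52688004   70.59805975]
80 28 [ 432.60951844 -227.06484741   79.93427521]
90 34 [ 432.72919643 -226.86378833   89.71414609]
100 35 [ 432.67174459 -226.41652031  100.04177675]
110 29 [ 432.93498232 -227.2041276   109.36679271]
120 260 [ 428.21990225 -227.63269493  121.81551651]
```

View pics/e.png

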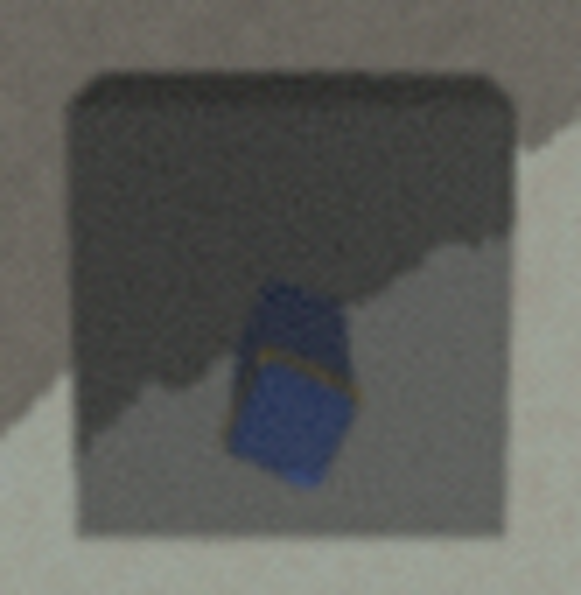

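The stylus is at about (427.5, -227.7) with its top at 124 mm, and its yaw is about -10° mod 90. Now on to the knob.

Emit:
{"method": "arm_command", "body": {
  "deltas": [
    {"dx": 0.012, "dy": 0.037, "jaw": 1},
    {"dx": 0.024, "dy": 0.074, "jaw": 1},
    {"dx": 0.036, "dy": 0.111, "jaw": 1},
    {"dx": 0.048, "dy": 0.148, "jaw": 1},
    {"dx": 0.06, "dy": 0.185, "jaw": 1},
    {"dx": 0.072, "dy": 0.222, "jaw": 1},
    {"dx": 0.084, "dy": 0.259, "jaw": 1},
    {"dx": 0.096, "dy": 0.296, "jaw": 1},
    {"dx": 0.108, "dy": 0.333, "jaw": 1},
    {"dx": 0.116, "dy": 0.37, "jaw": 1},
    {"dx": 0.116, "dy": 0.37, "jaw": 1},
    {"dx": 0.116, "dy": 0.37, "jaw": 1},
    {"dx": 0.116, "dy": 0.37, "jaw": 1}
  ]
}}

```text
invalid input at $.deltas[0]: expected keys dx, dy, dz, yaw, jaw
```

Run:
```python
from h import *
import pickle
s=read_state();im,d,P=grab("wrist");pickle.dump((im,d,P,s),open("w2.pkl","wb"));save("f",im);print(s["eef_pos"],s["tool_rot"],s["clock"],s["qpos"])
C=cloud(d,P);ok=(d>0)
k=ok&(C[...,2]>106)&(C[...,2]<122)&(np.hypot(C[...,0]-541,C[...,1]-142)<45)
q=C[k];print(len(q),q.mean(0));r=cv2.minAreaRect(q[:,:2].astype(np.float32));print(r)
c,_,_=np.linalg.svd(np.cov((q[:,:2]-q[:,:2].mean(0)).T));print("bar dir deg",np.degrees(np.arctan2(c[1,0],c[0,0])))
w=k&(im.min(2)>110);print("white",w.sum(),C[w].mean(0) if w.any() else 0)
h=cv2.cvtColor(im,cv2.COLOR_RGB2HSV);red=((h[...,0]<8)|(h[...,0]>172))&(h[...,1]>110)&(np.hypot(C[...,0]-544,C[...,1]+6)<30);print("red",red.sum(),C[red].mean(0))
if red.any():
    cn=np.argwhere(red)[:,::-1].astype(np.float32);print(cv2.minEnclosingCircle(ray(cn,P,70)[:,:2].astype(np.float32)))
```

```text
[ 425.28746991 -228.07707795  251.19806301] [3.14126847e+00 6.14657127e-04 2.32986041e-01] 1.45 [ 0.40823415  0.36490824  0.03443085  1.94588471 -0.01576604  0.83133752
 -0.88678225]
0 [nan nan nan]
((0.0, 0.0), (0.0, 0.0), 0.0)<stdin>:6: RuntimeWarning: Mean of empty slice.
  ret = um.true_divide(
<stdin>:7: RuntimeWarning: Mean of empty slice.
  avg = a.mean(axis, **keepdims_kw)
<stdin>:7: RuntimeWarning: Degrees of freedom <= 0 for slice
  c *= np.true_divide(1, fact)
  c *= np.true_divide(1, fact)
Traceback (most recent call last):
numpy.linalg.LinAlgError: SVD did not converge
```

View pics/f.png

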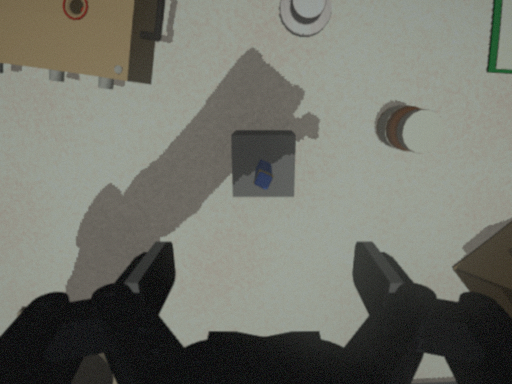

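The move was refused because every row needs all five keys, so the view hasn't changed: stand at (264,163). I'll resend it with the full keys.

Emit:
{"method": "arm_command", "body": {
  "deltas": [
    {"dx": 0.012, "dy": 0.037, "dz": 0, "yaw": 0, "jaw": 1},
    {"dx": 0.024, "dy": 0.074, "dz": 0, "yaw": 0, "jaw": 1},
    {"dx": 0.036, "dy": 0.111, "dz": 0, "yaw": 0, "jaw": 1},
    {"dx": 0.048, "dy": 0.148, "dz": 0, "yaw": 0, "jaw": 1},
    {"dx": 0.06, "dy": 0.185, "dz": 0, "yaw": 0, "jaw": 1},
    {"dx": 0.072, "dy": 0.222, "dz": 0, "yaw": 0, "jaw": 1},
    {"dx": 0.084, "dy": 0.259, "dz": 0, "yaw": 0, "jaw": 1},
    {"dx": 0.096, "dy": 0.296, "dz": 0, "yaw": 0, "jaw": 1},
    {"dx": 0.108, "dy": 0.333, "dz": 0, "yaw": 0, "jaw": 1},
    {"dx": 0.116, "dy": 0.37, "dz": 0, "yaw": 0, "jaw": 1},
    {"dx": 0.116, "dy": 0.37, "dz": 0, "yaw": 0, "jaw": 1},
    {"dx": 0.116, "dy": 0.37, "dz": 0, "yaw": 0, "jaw": 1},
    {"dx": 0.116, "dy": 0.37, "dz": 0, "yaw": 0, "jaw": 1}
  ]
}}

```text
clock: 2.8
eef_pos: [542.0, 140.9, 251.1]
tool_rot: [3.14, 0.001, 0.232]
force: [-0.2, 0.3, 0.9]
width: 85.7
gripper_force: 0.0
```

```bash
cat > k.py <<'E'
from h import *
import pickle,sys
s=read_state();im,d,P=grab("wrist");pickle.dump((im,d,P,s),open("w2.pkl","wb"));save(sys.argv[1],im);print(s["eef_pos"],s["tool_rot"],s["clock"],s["qpos"])
C=cloud(d,P);ok=(d>0)
k=ok&(C[...,2]>106)&(C[...,2]<122)&(np.hypot(C[...,0]-541,C[...,1]-142)<45)
q=C[k];print(len(q))
if len(q):
    r=cv2.minAreaRect(q[:,:2].astype(np.float32));print(q.mean(0),r)
    c,_,_=np.linalg.svd(np.cov((q[:,:2]-q[:,:2].mean(0)).T));print("bar dir deg",np.degrees(np.arctan2(c[1,0],c[0,0])))
    w=k&(im.min(2)>90);print("white",w.sum(),C[w].mean(0) if w.any() else 0)
h=cv2.cvtColor(im,cv2.COLOR_RGB2HSV);red=((h[...,0]<8)|(h[...,0]>172))&(h[...,1]>110)&(np.hypot(C[...,0]-544,C[...,1]+6)<30);print("red",red.sum())
if red.any():
    cn=np.argwhere(red)[:,::-1].astype(np.float32);print(C[red].mean(0),cv2.minEnclosingCircle(ray(cn,P,70)[:,:2].astype(np.float32)))
E
python3 k.py g
```

```text
[541.98222344 140.88403836 251.12115567] [3.14034969e+00 8.17869634e-04 2.32404939e-01] 2.8 [-0.28262137  0.47586365 -0.03352822  1.74740835  0.02078513  0.91956843
 -1.66343266]
650
[543.42866167 142.45437322 112.11140772] ((542.4688110351562, 142.3778076171875), (14.371066093444824, 41.792869567871094), 27.044992446899414)
bar dir deg 117.22667936587868
white 8 [537.33549517 152.7328033  113.39600333]
red 84
[546.68966093  -8.5333242   65.86292497] ((546.2789306640625, -7.2391743659973145), 12.98594856262207)
```

View pics/g.png

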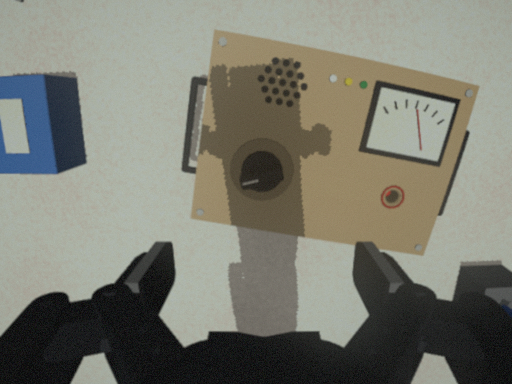

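The wrist view shows the bar at (263,172) with its white end to the left. Its axis is at (542.4, 142.4) and it lies along 117°; the rectangle comes out 42x14 mm with its top at 112–114 mm, as given. I'll turn the tool to yaw 117° so that q7 leaves enough room to turn anticlockwise.

Emit:
{"method": "arm_command", "body": {
  "deltas": [
    {"dx": 0, "dy": 0.0015, "dz": 0, "yaw": 104, "jaw": 1},
    {"dx": 0, "dy": 0.0015, "dz": 0, "yaw": 104, "jaw": 1},
    {"dx": 0, "dy": 0.0015, "dz": 0, "yaw": 104, "jaw": 1},
    {"dx": 0, "dy": 0.0015, "dz": 0, "yaw": 104, "jaw": 1},
    {"dx": 0, "dy": 0.0015, "dz": 0, "yaw": 104, "jaw": 1},
    {"dx": 0, "dy": 0.0015, "dz": 0, "yaw": 104, "jaw": 1},
    {"dx": 0, "dy": 0.0015, "dz": 0, "yaw": 104, "jaw": 1},
    {"dx": 0, "dy": 0.0015, "dz": 0, "yaw": 104, "jaw": 1},
    {"dx": 0, "dy": 0.0015, "dz": 0, "yaw": 104, "jaw": 1},
    {"dx": 0, "dy": 0.0015, "dz": 0, "yaw": 104, "jaw": 1},
    {"dx": 0, "dy": 0.0015, "dz": 0, "yaw": 104, "jaw": 1},
    {"dx": 0, "dy": 0.0015, "dz": 0, "yaw": 104, "jaw": 1},
    {"dx": 0, "dy": 0.0015, "dz": 0, "yaw": 104, "jaw": 1},
    {"dx": 0, "dy": 0.0015, "dz": 0, "yaw": 104, "jaw": 1},
    {"dx": 0, "dy": 0.0015, "dz": 0, "yaw": 104, "jaw": 1},
    {"dx": 0, "dy": 0.0015, "dz": 0, "yaw": 104, "jaw": 1}
  ]
}}

```text
clock: 4.45
eef_pos: [542.0, 144.4, 251.4]
tool_rot: [3.142, 0.0, 2.048]
force: [0.5, -0.5, -0.9]
width: 85.7
gripper_force: 0.0
```

```bash
python3 k.py g2
```

```text
[542.00579335 144.37206696 251.37678131] [3.14156418e+00 2.95303192e-04 2.04844466e+00] 4.45 [ 0.03224729  0.51837892 -0.52121896  1.73610561  0.30447981  0.9682368
 -0.12899366]
615
[542.06940308 143.47774688 112.18176605] ((542.8768920898438, 142.48574829101562), (13.339997291564941, 41.705406188964844), 27.013160705566406)
bar dir deg 116.59308683145754
white 29 [537.25183584 152.324152   113.19967004]
red 74
[546.16410301  -7.152885    69.44784906] ((546.0429077148438, -6.963575839996338), 13.063337326049805)
```

Emit:
{"method": "arm_command", "body": {
  "deltas": [
    {"dx": 0.0005, "dy": -0.002, "dz": -0.04, "yaw": 0, "jaw": 1},
    {"dx": 0.0005, "dy": -0.002, "dz": -0.08, "yaw": 0, "jaw": 1},
    {"dx": 0.0005, "dy": -0.002, "dz": -0.11, "yaw": 0, "jaw": 1},
    {"dx": 0.0005, "dy": -0.002, "dz": -0.14, "yaw": 0, "jaw": 1},
    {"dx": 0.0005, "dy": -0.002, "dz": -0.155, "yaw": 0, "jaw": 1},
    {"dx": 0.0005, "dy": -0.002, "dz": -0.163, "yaw": 0, "jaw": 1},
    {"dx": 0.0005, "dy": -0.002, "dz": -0.163, "yaw": 0, "jaw": 1},
    {"dx": 0.0005, "dy": -0.002, "dz": -0.163, "yaw": 0, "jaw": 1},
    {"dx": 0.0005, "dy": -0.002, "dz": -0.163, "yaw": 0, "jaw": 0.5},
    {"dx": 0.0005, "dy": -0.002, "dz": -0.163, "yaw": 0, "jaw": 0.3},
    {"dx": 0.0005, "dy": -0.002, "dz": -0.163, "yaw": 0, "jaw": 0.2},
    {"dx": 0.0005, "dy": -0.002, "dz": -0.163, "yaw": 0, "jaw": 0.0},
    {"dx": 0.0005, "dy": -0.002, "dz": -0.163, "yaw": 0, "jaw": 0.0},
    {"dx": 0.0005, "dy": -0.002, "dz": -0.163, "yaw": 0, "jaw": 0.0},
    {"dx": 0.0005, "dy": -0.002, "dz": -0.163, "yaw": 0, "jaw": 0.0}
  ]
}}

```text
clock: 6.0
eef_pos: [543.0, 142.8, 88.7]
tool_rot: [3.141, 0.0, 2.05]
force: [0.7, 0.9, 3.4]
width: 12.8
gripper_force: 60.0
```

```bash
python3 -c "
from h import *
s=read_state();print({k:np.round(s[k],3) for k in s})"
```

```text
{'clock': np.float64(6.0), 'qpos': array([-0.05 ,  0.729, -0.401,  1.882,  0.463,  0.622, -0.262]), 'qd': array([-0.   , -0.001, -0.001, -0.001,  0.001, -0.001, -0.001]), 'tau': array([-4.9000e-02, -5.0488e+01, -4.7290e+00, -1.1051e+01, -6.2000e-02,
        4.6000e-02, -1.8000e-02]), 'eef_pos': array([542.975, 142.777,  88.683]), 'tool_rot': array([3.141, 0.   , 2.05 ]), 'force': array([0.686, 0.925, 3.429]), 'torque': array([-0.063,  0.004, -0.005]), 'gripper_force': np.float64(59.986), 'width': np.float64(12.829)}
```

The knob is gripped with little side force. Turning it anticlockwise.

Emit:
{"method": "arm_command", "body": {
  "deltas": [
    {"dx": 0, "dy": 0, "dz": 0, "yaw": 6, "jaw": 0},
    {"dx": 0, "dy": 0, "dz": 0, "yaw": 12, "jaw": 0},
    {"dx": 0, "dy": 0, "dz": 0, "yaw": 18, "jaw": 0},
    {"dx": 0, "dy": 0, "dz": 0, "yaw": 24, "jaw": 0},
    {"dx": 0, "dy": 0, "dz": 0, "yaw": 30, "jaw": 0},
    {"dx": 0, "dy": 0, "dz": 0, "yaw": 36, "jaw": 0},
    {"dx": 0, "dy": 0, "dz": 0, "yaw": 42, "jaw": 0},
    {"dx": 0, "dy": 0, "dz": 0, "yaw": 42, "jaw": 0}
  ]
}}

```text
clock: 6.8
eef_pos: [543.2, 143.0, 88.7]
tool_rot: [3.14, 0.001, 2.784]
force: [0.7, 0.1, 5.2]
width: 12.9
gripper_force: 60.3
```

```bash
cat > s.py <<'E'
from h import *
s=read_state();print({k:np.round(s[k],3).tolist() for k in s if k not in("qd","tau")},"yaw",np.degrees(s["tool_rot"][2]))
E
python3 s.py
```

```text
{'clock': 6.8, 'qpos': [0.071, 0.771, -0.601, 1.878, 0.658, 0.698, 0.294], 'eef_pos': [543.22, 142.992, 88.723], 'tool_rot': [3.14, 0.001, 2.784], 'force': [0.698, 0.105, 5.199], 'torque': [0.047, -0.244, 0.047], 'gripper_force': 60.35, 'width': 12.888} yaw 159.5243167136834
```

Emit:
{"method": "arm_command", "body": {
  "deltas": [
    {"dx": 0, "dy": 0, "dz": 0, "yaw": 4, "jaw": 0},
    {"dx": 0, "dy": 0, "dz": 0, "yaw": 8, "jaw": 0},
    {"dx": 0, "dy": 0, "dz": 0, "yaw": 12, "jaw": 0},
    {"dx": 0, "dy": 0, "dz": 0, "yaw": 15, "jaw": 0},
    {"dx": 0, "dy": 0, "dz": 0, "yaw": 15, "jaw": 0}
  ]
}}

```text
clock: 7.3
eef_pos: [543.2, 143.1, 88.7]
tool_rot: [3.14, 0.001, 3.044]
force: [2.0, -0.2, 4.5]
width: 12.9
gripper_force: 60.3
```

```bash
python3 s.py
```

```text
{'clock': 7.3, 'qpos': [0.11, 0.789, -0.668, 1.877, 0.719, 0.73, 0.498], 'eef_pos': [543.215, 143.096, 88.709], 'tool_rot': [3.14, 0.001, 3.044], 'force': [1.958, -0.214, 4.488], 'torque': [0.075, -0.318, 0.032], 'gripper_force': 60.34, 'width': 12.911} yaw 174.39992138937487
```

Emit:
{"method": "arm_command", "body": {
  "deltas": [
    {"dx": 0, "dy": 0, "dz": 0, "yaw": 4, "jaw": 0},
    {"dx": 0, "dy": 0, "dz": 0, "yaw": 8, "jaw": 0},
    {"dx": 0, "dy": 0, "dz": 0, "yaw": 12, "jaw": 0},
    {"dx": 0, "dy": 0, "dz": 0, "yaw": 15, "jaw": 0},
    {"dx": 0, "dy": 0, "dz": 0, "yaw": 15, "jaw": 0}
  ]
}}

```text
clock: 7.8
eef_pos: [544.2, 143.2, 88.9]
tool_rot: [3.14, 0.003, -2.983]
force: [4.2, 2.0, 3.3]
width: 13.1
gripper_force: 97.8
```

```bash
python3 s.py
```

```text
{'clock': 7.8, 'qpos': [0.147, 0.81, -0.734, 1.875, 0.775, 0.764, 0.707], 'eef_pos': [544.209, 143.234, 88.858], 'tool_rot': [3.14, 0.003, -2.983], 'force': [4.243, 1.977, 3.265], 'torque': [0.366, -0.96, -1.299], 'gripper_force': 97.763, 'width': 13.09} yaw -170.89298525620922
```

The torque has jumped to -1.3 N m, so this is the end stop. I'll hold it briefly, then open, rise and check the bar.

Emit:
{"method": "arm_command", "body": {
  "deltas": [
    {"dx": -0.001, "dy": 0, "dz": 0, "yaw": 0, "jaw": 0},
    {"dx": -0.001, "dy": 0, "dz": 0, "yaw": 0, "jaw": 0},
    {"dx": -0.001, "dy": 0, "dz": 0, "yaw": 0, "jaw": 0},
    {"dx": -0.001, "dy": 0, "dz": 0, "yaw": 0, "jaw": 0.5},
    {"dx": -0.001, "dy": 0, "dz": 0, "yaw": 0, "jaw": 1},
    {"dx": -0.001, "dy": 0, "dz": 0, "yaw": 0, "jaw": 1},
    {"dx": -0.001, "dy": 0, "dz": 0, "yaw": 0, "jaw": 1},
    {"dx": -0.001, "dy": 0, "dz": 0, "yaw": 0, "jaw": 1},
    {"dx": -0.001, "dy": 0, "dz": 0.03, "yaw": 0, "jaw": 1},
    {"dx": -0.001, "dy": 0, "dz": 0.07, "yaw": 0, "jaw": 1},
    {"dx": -0.001, "dy": 0, "dz": 0.11, "yaw": 0, "jaw": 1},
    {"dx": -0.001, "dy": 0, "dz": 0.15, "yaw": 0, "jaw": 1},
    {"dx": -0.001, "dy": 0, "dz": 0.16, "yaw": 0, "jaw": 1},
    {"dx": -0.001, "dy": 0, "dz": 0.16, "yaw": 0, "jaw": 1}
  ]
}}

```text
clock: 9.2
eef_pos: [542.2, 142.9, 249.8]
tool_rot: [-3.141, 0.003, -2.977]
force: [0.1, -0.5, -0.4]
width: 85.1
gripper_force: 0.0
```

```bash
python3 k.py g3
```

```text
[542.194649   142.94301379 249.83608304] [-3.14148434  0.00320953 -2.97651508] 9.2 [ 0.25583087  0.61596252 -0.90612153  1.73542927  0.54936246  1.06164024
  0.89742533]
628
[541.47951749 142.12185717 112.19316086] ((542.6253662109375, 142.26109313964844), (41.60580825805664, 13.914170265197754), 3.2075111865997314)
bar dir deg -176.84670177857396
white 20 [531.35695183 141.64003746 113.32528622]
red 127
[546.22950034  -8.09518618  65.24538034] ((545.85546875, -7.45551872253418), 13.133813858032227)
```

The bar now lies along 183.2°, which is the monitor's own yaw (3°), so the knob is at its stop. The hole comes out at about (545.9, -7.4). Next is the stylus, gripped at yaw 80°.

Emit:
{"method": "arm_command", "body": {
  "deltas": [
    {"dx": -0.01, "dy": -0.03, "dz": 0, "yaw": -8, "jaw": 1},
    {"dx": -0.02, "dy": -0.06, "dz": 0, "yaw": -16, "jaw": 1},
    {"dx": -0.03, "dy": -0.09, "dz": 0, "yaw": -24, "jaw": 1},
    {"dx": -0.04, "dy": -0.12, "dz": 0, "yaw": -32, "jaw": 1},
    {"dx": -0.05, "dy": -0.15, "dz": 0, "yaw": -40, "jaw": 1},
    {"dx": -0.06, "dy": -0.18, "dz": 0, "yaw": -48, "jaw": 1},
    {"dx": -0.07, "dy": -0.21, "dz": 0, "yaw": -56, "jaw": 1},
    {"dx": -0.08, "dy": -0.24, "dz": 0, "yaw": -64, "jaw": 1},
    {"dx": -0.09, "dy": -0.27, "dz": 0, "yaw": -72, "jaw": 1},
    {"dx": -0.1, "dy": -0.3, "dz": 0, "yaw": -80, "jaw": 1},
    {"dx": -0.11, "dy": -0.33, "dz": 0, "yaw": -88, "jaw": 1},
    {"dx": -0.115, "dy": -0.35, "dz": 0, "yaw": -96, "jaw": 1},
    {"dx": -0.115, "dy": -0.37, "dz": 0, "yaw": -104, "jaw": 1},
    {"dx": -0.115, "dy": -0.3705, "dz": 0, "yaw": -109.5, "jaw": 1},
    {"dx": -0.115, "dy": -0.3705, "dz": 0, "yaw": -109.5, "jaw": 1},
    {"dx": -0.115, "dy": -0.3705, "dz": 0, "yaw": -109.5, "jaw": 1},
    {"dx": -0.115, "dy": -0.3705, "dz": 0, "yaw": -109.5, "jaw": 1}
  ]
}}

```text
clock: 10.95
eef_pos: [426.2, -227.1, 247.6]
tool_rot: [-3.14, -0.001, 1.399]
force: [-0.0, 0.6, -0.6]
width: 85.7
gripper_force: 0.0
```

```bash
cat > st.py <<'E'
from h import *
s=read_state();im,d,P=grab("wrist");C=cloud(d,P);z=C[...,2]
print(s["eef_pos"],np.degrees(s["tool_rot"]),np.round(s["qpos"],2))
near=(d>0)&(np.hypot(C[...,0]-427.5,C[...,1]+227.7)<22)
M=(near&(z>119)&(z<130)).astype(np.uint8);print(M.sum(),C[M>0].mean(0),cv2.minAreaRect(C[M>0][:,:2].astype(np.float32)))
cn=max(cv2.findContours(M,cv2.RETR_EXTERNAL,2)[0],key=cv2.contourArea);print(cv2.minAreaRect(ray(cn[:,0],P,124)[:,:2].astype(np.float32)))
E
python3 st.py
```

```text
[ 426.15553702 -227.10904602  247.6016304 ] [-1.79915117e+02 -4.10507581e-02  8.01327730e+01] [ 0.74  0.39 -0.42  1.94  0.21  0.85  0.03]
232 [ 427.24702504 -227.33892486  122.23362514] ((427.55096435546875, -227.9696044921875), (14.230300903320312, 13.547788619995117), 79.98150634765625)
((427.6788635253906, -227.13162231445312), (13.914895057678223, 13.358799934387207), 79.85038757324219)
```

Emit:
{"method": "arm_command", "body": {
  "deltas": [
    {"dx": 0.0013, "dy": -0.0005, "dz": -0.04, "yaw": 0, "jaw": 1},
    {"dx": 0.0013, "dy": -0.0005, "dz": -0.08, "yaw": 0, "jaw": 1},
    {"dx": 0.0013, "dy": -0.0005, "dz": -0.12, "yaw": 0, "jaw": 1},
    {"dx": 0.0013, "dy": -0.0005, "dz": -0.15, "yaw": 0, "jaw": 1},
    {"dx": 0.0013, "dy": -0.0005, "dz": -0.1665, "yaw": 0, "jaw": 1},
    {"dx": 0.0013, "dy": -0.0005, "dz": -0.1665, "yaw": 0, "jaw": 1},
    {"dx": 0.0013, "dy": -0.0005, "dz": -0.1665, "yaw": 0, "jaw": 0.5},
    {"dx": 0.0013, "dy": -0.0005, "dz": -0.1665, "yaw": 0, "jaw": 0.3},
    {"dx": 0.0013, "dy": -0.0005, "dz": -0.1665, "yaw": 0, "jaw": 0.2},
    {"dx": 0.0013, "dy": -0.0005, "dz": -0.1665, "yaw": 0, "jaw": 0},
    {"dx": 0.0013, "dy": -0.0005, "dz": -0.1665, "yaw": 0, "jaw": 0},
    {"dx": 0.0013, "dy": -0.0005, "dz": -0.1665, "yaw": 0, "jaw": 0},
    {"dx": 0.0013, "dy": -0.0005, "dz": -0.1665, "yaw": 0, "jaw": 0},
    {"dx": 0.0013, "dy": -0.0005, "dz": -0.1665, "yaw": 0, "jaw": 0}
  ]
}}

```text
clock: 12.4
eef_pos: [428.0, -228.7, 82.4]
tool_rot: [3.141, 0.001, 1.396]
force: [-0.3, -0.1, 6.9]
width: 13.1
gripper_force: 58.3
```

```bash
python3 s.py
```

```text
{'clock': 12.4, 'qpos': [0.618, 0.653, -0.272, 2.093, 0.393, 0.442, -0.133], 'eef_pos': [428.038, -228.654, 82.413], 'tool_rot': [3.141, 0.001, 1.396], 'force': [-0.292, -0.094, 6.906], 'torque': [-0.005, 0.186, -0.002], 'gripper_force': 58.32, 'width': 13.144} yaw 79.96798969210582
```

Emit:
{"method": "arm_command", "body": {
  "deltas": [
    {"dx": 0, "dy": 0, "dz": 0.02, "yaw": 0, "jaw": 0},
    {"dx": 0, "dy": 0, "dz": 0.04, "yaw": 0, "jaw": 0},
    {"dx": 0, "dy": 0, "dz": 0.06, "yaw": 0, "jaw": 0},
    {"dx": 0, "dy": 0, "dz": 0.09, "yaw": 0, "jaw": 0},
    {"dx": 0, "dy": 0, "dz": 0.12, "yaw": 0, "jaw": 0},
    {"dx": 0.018, "dy": 0.034, "dz": 0.12, "yaw": 0, "jaw": 0},
    {"dx": 0.036, "dy": 0.068, "dz": 0.12, "yaw": 0, "jaw": 0},
    {"dx": 0.054, "dy": 0.102, "dz": 0.12, "yaw": 0, "jaw": 0},
    {"dx": 0.072, "dy": 0.136, "dz": 0.12, "yaw": 0, "jaw": 0},
    {"dx": 0.09, "dy": 0.17, "dz": 0.12, "yaw": 0, "jaw": 0},
    {"dx": 0.108, "dy": 0.2, "dz": 0.12, "yaw": 0, "jaw": 0},
    {"dx": 0.118, "dy": 0.22, "dz": 0.12, "yaw": 0, "jaw": 0},
    {"dx": 0.118, "dy": 0.22, "dz": 0.12, "yaw": 0, "jaw": 0},
    {"dx": 0.118, "dy": 0.22, "dz": 0.12, "yaw": 0, "jaw": 0}
  ]
}}

```text
clock: 13.8
eef_pos: [545.2, -8.4, 201.4]
tool_rot: [-3.14, 0.001, 1.397]
force: [-0.4, -0.1, -0.9]
width: 13.4
gripper_force: 58.5
```

```bash
python3 s.py
python3 - <<'E'
from h import *
import pickle
o={n:grab(n) for n in("wrist","scene","top")};pickle.dump(o,open("w4.pkl","wb"))
w=o["wrist"][0]; sc=o["scene"][0]
save("h",np.hstack([w[:,60:460],cv2.resize(sc[140:268,200:334],(400,384),interpolation=2)]))
E
```

```text
{'clock': 13.8, 'qpos': [0.227, 0.54, -0.393, 1.836, 0.274, 0.82, -0.479], 'eef_pos': [545.247, -8.369, 201.412], 'tool_rot': [-3.14, 0.001, 1.397], 'force': [-0.399, -0.127, -0.893], 'torque': [-0.058, 0.034, 0.03], 'gripper_force': 58.489, 'width': 13.406} yaw 80.03448374210153
```

View pics/h.png

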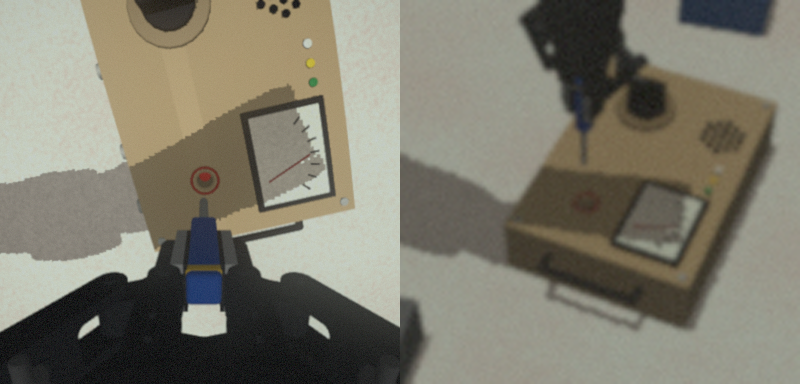

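The wrist view (left) shows the rod tip at about (264,198), in line with the red ring at (265,180). The scene crop confirms that the stylus hangs upright over the hole. Next I'll measure the tip against the hole.

Run:
```python
from h import *
import pickle
o=pickle.load(open("w4.pkl","rb"))
im,d,P=o["wrist"];C=cloud(d,P);z=C[...,2]
m=(d>0)&(z>120)&(z<185)&(np.hypot(C[...,0]-546,C[...,1]+8)<20)
for a,b in((122,130),(130,138),(138,146),(146,154),(154,162),(162,175)):
    k=m&(z>=a)&(z<b)
    if k.any(): print(a,b,k.sum(),np.round(C[k].mean(0),1),np.round(C[k].min(0),1),np.round(C[k].max(0),1),"px",np.argwhere(k).mean(0)[::-1])
v,u=np.argwhere(m).min(0);print("top-most px row",v)
row=np.argwhere(m[v:v+3].any(0)).ravel();print("cols",row.min(),row.max(),"tip front@129",ray([[row.mean(),v]],P,129))
h=cv2.cvtColor(im,cv2.COLOR_RGB2HSV);red=((h[...,0]<8)|(h[...,0]>172))&(h[...,1]>100)&(np.hypot(C[...,0]-545,C[...,1]+8)<25)
cn=np.argwhere(red)[:,::-1].astype(np.float32);print(len(cn),cv2.minEnclosingCircle(ray(cn,P,70)[:,:2].astype(np.float32)))
im,d,P=o["scene"];C=cloud(d,P);z=C[...,2]
m=(d>0)&(z>100)&(z<170)&(np.hypot(C[...,0]-546,C[...,1]+8)<30)
for a,b in((120,135),(135,145),(145,155),(155,165)):
    k=m&(z>=a)&(z<b)
    if k.any(): print("sc",a,b,k.sum(),np.round(C[k].mean(0),1),"px",np.argwhere(k).mean(0)[::-1])
h=cv2.cvtColor(im,cv2.COLOR_RGB2HSV);red=((h[...,0]<10)|(h[...,0]>170))&(h[...,1]>80)&(np.hypot(C[...,0]-545,C[...,1]+8)<25)
cn=np.argwhere(red)[:,::-1].astype(np.float32)
if len(cn):print(len(cn),cv2.minEnclosingCircle(ray(cn,P,70)[:,:2].astype(np.float32)))
```

```text
122 130 4 [544.5  -5.6 129.1] [543.   -6.  128.7] [546.7  -5.3 129.4] px [262.   198.25]
130 138 29 [545.5  -5.9 134.1] [542.   -7.7 130. ] [547.9  -4.7 137.7] px [263.31034483 200.51724138]
138 146 32 [545.3  -5.9 142.2] [542.1  -7.8 138.1] [547.9  -4.7 146. ] px [263.09375 204.1875 ]
146 154 35 [545.3  -5.8 150.4] [542.3  -7.1 146.2] [547.8  -5.  153.9] px [263.02857143 207.91428571]
154 162 38 [545.3  -5.7 158.5] [542.5  -7.  154.3] [547.8  -4.8 161.8] px [262.92105263 212.13157895]
162 175 21 [545.7  -5.4 164.9] [543.5  -6.8 162.3] [547.7  -4.8 167.6] px [263.47619048 215.0952381 ]
top-most px row 198
cols 260 266 tip front@129 [[545.26238129  -5.60033046 129.        ]]
224 ((529.52197265625, -126.5748519897461), 132.88497924804688)
sc 120 135 3 [546.8  -9.5 131.9] px [261.66666667 193.66666667]
sc 135 145 5 [546.3 -10.1 140.4] px [261.4 191.8]
sc 145 155 4 [546.1  -8.8 148.8] px [261.5 189.5]
sc 155 165 5 [547.1  -9.9 160.1] px [261.6 187.2]
5 ((546.9103393554688, -7.78366756439209), 12.494194030761719)
```

Run:
```python
from h import *
import pickle
im,d,P=pickle.load(open("w4.pkl","rb"))["wrist"];C=cloud(d,P)
h=cv2.cvtColor(im,cv2.COLOR_RGB2HSV);red=((h[...,0]<8)|(h[...,0]>172))&(h[...,1]>100)&(np.hypot(C[...,0]-545,C[...,1]+8)<25)
red&=(abs(C[...,2]-70)<4); cn=np.argwhere(red)[:,::-1].astype(np.float32)
p=ray(cn,P,70)[:,:2];print(len(cn),cv2.minEnclosingCircle(p.astype(np.float32)),cv2.fitEllipse(p[np.hypot(*(p-[545.8,-7.4]).T)>9].astype(np.float32)))
```

```text
136 ((546.0845947265625, -7.485928058624268), 13.148270606994629) ((546.1676025390625, -7.4236369132995605), (24.45526123046875, 24.73727035522461), 91.69379425048828)
```

The tip is at (545.2, -8.2, 129) and the hole at (546.1, -7.4). I'll shift by (+0.9, +0.7) mm and go in.

Emit:
{"method": "arm_command", "body": {
  "deltas": [
    {"dx": 0.0009, "dy": 0.0007, "dz": 0, "yaw": 0, "jaw": 0},
    {"dx": 0.0009, "dy": 0.0007, "dz": -0.02, "yaw": 0, "jaw": 0},
    {"dx": 0.0009, "dy": 0.0007, "dz": -0.04, "yaw": 0, "jaw": 0},
    {"dx": 0.0009, "dy": 0.0007, "dz": -0.05, "yaw": 0, "jaw": 0},
    {"dx": 0.0009, "dy": 0.0007, "dz": -0.06, "yaw": 0, "jaw": 0},
    {"dx": 0.0009, "dy": 0.0007, "dz": -0.07, "yaw": 0, "jaw": 0},
    {"dx": 0.0009, "dy": 0.0007, "dz": -0.07, "yaw": 0, "jaw": 0},
    {"dx": 0.0009, "dy": 0.0007, "dz": -0.07, "yaw": 0, "jaw": 0}
  ]
}}

```text
clock: 14.75
eef_pos: [546.9, -7.6, 131.9]
tool_rot: [3.141, -0.0, 1.396]
force: [0.1, -0.1, -0.6]
width: 13.2
gripper_force: 58.5
```

```bash
python3 s.py
```

```text
{'clock': 14.75, 'qpos': [0.191, 0.637, -0.347, 1.896, 0.334, 0.665, -0.533], 'eef_pos': [546.88, -7.629, 131.943], 'tool_rot': [3.141, -0.0, 1.396], 'force': [0.117, -0.085, -0.609], 'torque': [0.047, -0.036, 0.007], 'gripper_force': 58.502, 'width': 13.243} yaw 79.97713627886239
```

The tip is inside the hole with no contact force. Now pressing in small steps.

Emit:
{"method": "arm_command", "body": {
  "deltas": [
    {"dx": -0.0003, "dy": 0, "dz": -0.004, "yaw": 0, "jaw": 0},
    {"dx": -0.0003, "dy": 0, "dz": -0.008, "yaw": 0, "jaw": 0},
    {"dx": -0.0003, "dy": 0, "dz": -0.011, "yaw": 0, "jaw": 0},
    {"dx": -0.0003, "dy": 0, "dz": -0.013, "yaw": 0, "jaw": 0},
    {"dx": -0.0003, "dy": 0, "dz": -0.014, "yaw": 0, "jaw": 0},
    {"dx": -0.0003, "dy": 0, "dz": -0.014, "yaw": 0, "jaw": 0}
  ]
}}

```text
clock: 15.35
eef_pos: [546.6, -7.7, 118.0]
tool_rot: [3.141, -0.0, 1.396]
force: [0.3, -0.8, 3.1]
width: 13.3
gripper_force: 58.7
```

```bash
python3 s.py
```

```text
{'clock': 15.35, 'qpos': [0.182, 0.657, -0.335, 1.907, 0.346, 0.634, -0.544], 'eef_pos': [546.592, -7.687, 117.979], 'tool_rot': [3.141, -0.0, 1.396], 'force': [0.26, -0.806, 3.104], 'torque': [-0.049, 0.028, -0.03], 'gripper_force': 58.653, 'width': 13.31} yaw 79.97055089544915
```

Emit:
{"method": "arm_command", "body": {
  "deltas": [
    {"dx": 0, "dy": 0, "dz": -0.0007, "yaw": 0, "jaw": 0},
    {"dx": 0, "dy": 0, "dz": -0.0014, "yaw": 0, "jaw": 0},
    {"dx": 0, "dy": 0, "dz": -0.0014, "yaw": 0, "jaw": 0},
    {"dx": 0, "dy": 0, "dz": -0.0014, "yaw": 0, "jaw": 0}
  ]
}}

```text
clock: 15.75
eef_pos: [546.7, -7.6, 117.2]
tool_rot: [3.141, 0.0, 1.396]
force: [-1.0, 0.4, 7.8]
width: 13.3
gripper_force: 59.7
```

```bash
python3 s.py
```

```text
{'clock': 15.75, 'qpos': [0.182, 0.658, -0.334, 1.907, 0.347, 0.632, -0.546], 'eef_pos': [546.67, -7.634, 117.204], 'tool_rot': [3.141, 0.0, 1.396], 'force': [-0.965, 0.382, 7.837], 'torque': [-0.061, 0.341, 0.008], 'gripper_force': 59.723, 'width': 13.332} yaw 79.96911445509726
```

The push is 7.8 N, above the 4 N for fully down, and the travel has stopped, so the button is on its stop. I'll hold briefly, check that it stays steady, then hand in.

Emit:
{"method": "arm_command", "body": {
  "deltas": [
    {"dx": 0, "dy": 0, "dz": -0.0005, "yaw": 0, "jaw": 0},
    {"dx": 0, "dy": 0, "dz": -0.0005, "yaw": 0, "jaw": 0},
    {"dx": 0, "dy": 0, "dz": -0.0005, "yaw": 0, "jaw": 0},
    {"dx": 0, "dy": 0, "dz": -0.0005, "yaw": 0, "jaw": 0},
    {"dx": 0, "dy": 0, "dz": -0.0005, "yaw": 0, "jaw": 0},
    {"dx": 0, "dy": 0, "dz": -0.0005, "yaw": 0, "jaw": 0}
  ]
}}

```text
clock: 16.35
eef_pos: [546.7, -7.6, 117.1]
tool_rot: [3.14, 0.0, 1.396]
force: [-3.0, 0.6, 10.5]
width: 13.6
gripper_force: 60.0
```

```bash
python3 s.py
python3 - <<'E'
from h import *
s=read_state()
if s["force"][2]>5 and s["gripper_force"]>30: print(finish_job())
else: print("not handed in")
E
```

```text
{'clock': 16.35, 'qpos': [0.181, 0.658, -0.334, 1.907, 0.348, 0.631, -0.546], 'eef_pos': [546.743, -7.635, 117.102], 'tool_rot': [3.14, 0.0, 1.396], 'force': [-2.974, 0.649, 10.526], 'torque': [-0.003, 0.57, -0.009], 'gripper_force': 60.048, 'width': 13.554} yaw 79.97004470425509
the job is handed in; nothing more can be done
None
```

I handed the job in at 16.35 s with the knob at its anticlockwise stop and the gripped stylus holding the red button down at about 10 N; no verdict came back, and I didn't re-image the jar, source and carton, though no move went near them.

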